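Open the coin crock and put the coin tube in

TASK

Open the tan stoneware coin crock: lift its lid straight up by the knob and set it level and centred on the cork top of the round shoe-shine rest, easing it gently down until you feel the cork carry it before you let go. Then lower the upright tube of coins into the open crock until it touches the bottom, and only then let go of it. Keep the lid level, leave the crock standing where it is, and do not disturb the other things on the counter.

Things in the scene. Friction and masses are not known exactly. Their poses are not given: they have to be found in the camera images.
- crock: Tan stoneware crock, loose, 1.6 kg, round, 142 mm outside diameter, 85 mm tall, open mouth 126 mm across inside, wall 8 mm, inner floor 8 mm above its underside. Origin: centre of its underside; z up along its axis.
- lid: Loose tan lid on the crock, 0.22 to 0.45 kg, 50 mm tall: disc 140 mm across, 8 mm thick; below it a locating disc 114 mm across, 8 mm deep, inside the crock's mouth; on top a brown neck (22 mm across, 9 mm high), then a brown round knob 34 mm across, 25 mm high. Origin: centre of its underside (locating disc); z up; on the crock it is 77 mm above the crock's origin.
- lid_knob (a point): Point on the lid's axis in the knob where it is gripped, 40 mm above the lid's origin, 24 mm above the disc's upper face, 10 mm below the knob's top.
- rest: Telescoping shoe-shine rest fixed to the counter: dark steel foot 150 mm across, column, level round cork pad 170 mm across on top, centred over the foot, sprung (gives 0.4 mm per N, at most 10 mm). Origin: centre of the foot's underside. The column is clamped at a new height each time: cork face 70 to 110 mm above the origin; the height is not reported and must be felt or seen.
- coin_tube: Clear round tube full of coins with red end caps, loose, standing upright, 30 mm diameter, 85 mm tall, about 160 g. Origin: centre of its underside; z up along its axis.
- coin_tube_mid (a point): Middle of the coin tube, 42.5 mm above its origin.
- boot_jack: Bystander: black plastic boot jack, 270 x 110 mm, 55 mm tall, lying at the back. Origin: centre of its underside.
- shoe_tree_a: Bystander: cedar shoe tree, 300 x 66 mm, 66 mm tall, lying along x. Origin: near its middle, on the counter.
- shoe_tree_b: Bystander: the other cedar shoe tree, the same.
- coin_bowl: Bystander: open tan bowl with loose change, 120 mm across, 42 mm tall. Not the crock. Origin: centre of its underside.
- organizer: Bystander: green plastic button organizer with eight small lids, 110 x 190 mm, 38 mm tall. Origin: centre of its underside.
- shoe_brush: Bystander: wooden shoe brush with dark bristles, 50 x 160 mm, 42 mm tall. Origin: centre of its underside.
- polish_tin: Bystander: flat round polish tin with red lid, 74 mm across, 23 mm tall. Origin: centre of its underside.
Not all that is in view belongs to the job. Leave any yellow look-alike of the crock alone.

How it is judged:
On the way, in this order (a step that is already met when the one before it is completed fails the run):
1. the lid is lifted clear of the crock, held by its knob (z of lid in the frame of crock above 0.095 m and distance between the grasp point and lid_knob below 0.03 m and contact force between the fingers and lid above 0.5 N), for 0.1 s.
2. the lid, still held by its knob, rests on the cork (contact force between lid and rest above 0.5 N and contact force between the fingers and lid above 0.5 N and distance between the grasp point and lid_knob below 0.03 m and horizontal distance between lid and rest below 0.03 m), for 0.1 s.
3. the coin tube, still held, touches the bottom of the crock (contact force between coin_tube and crock above 0.3 N and contact force between the fingers and coin_tube above 0.5 N and z of coin_tube in the frame of crock below 0.02 m and horizontal distance between coin_tube and crock below 0.06 m), for 0.1 s.
At the end, for the whole second after the job is handed in: Lid at rest on the cork, knob up, level within 0.1 rad, its axis within 30 mm of the rest's; coin tube at rest inside the crock, standing or leaning, its middle under 60 mm above the crock's underside and within 62 mm of its axis; crock upright (0.1 rad), within 30 mm of its start (horizontal distance between lid and rest below 0.03 m and angle between each of lid, crock's own z axis and vertical below 0.1 rad and contact force between lid and rest above 0.5 N and linear speed of each of lid, coin_tube below 0.03 m/s and horizontal distance between coin_tube_mid and crock below 0.062 m and z of coin_tube_mid in the frame of crock between 0.01 and 0.06 m and distance of crock from where it was at the start of the episode below 0.03 m); the robot touches nothing.
It fails at once if the lid is banged or pressed on the rest with more than 25 N (contact force between lid and rest above 25 N).
It fails at once if the lid is tipped more than 0.5 rad (angle between lid's own z axis and vertical above 0.5 rad).
It fails at once if the crock is shifted more than 30 mm or tipped more than 0.2 rad (distance of crock from where it was at the start of the episode above 0.03 m or angle between crock's own z axis and vertical above 0.2 rad).
It fails at once if a bystander is shifted more than 20 mm (distance of any of boot_jack, shoe_tree_a, shoe_tree_b, coin_bowl, organizer, shoe_brush, polish_tin from where it was at the start of the episode above 0.02 m).
It also fails if it takes over 64 s, if anything falls off the work surface, if the arm or the gripper's body presses on something with over 40 N, if the wrist force passes 120 N, or if a joint passes its speed limit or range.

ROBOT

A 6-joint arm with a two-finger parallel gripper is mounted at the origin on the work surface. World frame = base frame: x ahead of the robot, y to its left, z up, the work surface at z = 0. Lengths are in m, angles in rad, forces in N, time in s.
With the tool pointing down it reaches from about 0.35 to 0.875 m from the base axis. Payload 4.2 kg.
Tool frame: the origin (TCP) lies at the very end of the fingers, on their centre line; the grasp point (between the pads) lies manip.grip_depth behind it (manip.grip_depth is the distance from the TCP to the grasp point, in m); z points along the fingers, y is the line along which they close (so a half turn about z gives the same grasp; the last joint's range is limited). The gripper opens to 85 mm and grips with 20 to 120 N. Pads are 22 mm wide; open, the fingers measure 114 mm over their backs; the gripper's body (76 mm by 85 mm) begins 54 mm behind the grasp point. The pads swing forward as they close: fully open they stand 13 mm farther back than shut.
Start: joints at [-1.019, 0.385, 0.008, 0, -1.194, -0.259], TCP at [0.18, -0.598, 0.231] pointing down, gripper open.
Joint ranges: [-3.14, 3.14], [-1.21, 2.06], [-1.07, 1.41], [-3.16, 2.05], [-2.99, -0.16], [-3.1, 3.1]. Speed limits (rad/s): [2.79, 2.79, 3.14, 3.14, 3.14, 3.14].

INTERFACE

Orientations are given as a unit quaternion [x, y, z, w].
In Python, from plant import status, eyes, job, manip gives the robot as it stands.
- The arm moves only by the shell command python3 -m crank 'ROWS' [OPENING]. ROWS is JSON, a list of rows, each an object of numbers: "x", "y", "z": the shift along the tool's x, y, z in mm; "spin": the turn about the tool's z in degrees. A call has 1 to 5 rows; each row is the pose to reach, as a shift and turn from the pose commanded when the call began, along the tool's axes at that moment; what a row does not reach only later rows make up. A row lasts 1/8 s, in which the tool goes at most 62.5 mm and 10.7 degrees, less where a joint would pass 70% of its speed; a pose out of reach is approached as far as the arm can. A call with a gripper value outside its range is refused whole. OPENING is the closure, from -1 (fully open) to 1 (shut), set as the call begins (- or left out, the last holds). The fingers move at their own pace and stop on an object; the grip force is fixed at half the most. Time passes only in rows, so rows that repeat a pose let the fingers close. It gives the time, the measured TCP pose, the force, the opening and the grip force at its end, in the units of the state.
- status.get_state(): the state, without advancing time (a new reading comes with each control period).
- eyes.capture(name): name is "side" or "top"; returns a dict with "color" (400x640x3 uint8, red, green, blue), "camera_matrix" (3x3 intrinsics, pixels), "R" (3x3) and "t" (3): a world point X has camera coordinates R X + t. Camera axes: x right, y down, z forward; pixel columns grow to the right and rows downward; lengths in m; the calibration is good to about 2 mm. A picture is of the moment at which its call begins. There is no depth.
- job.sign_off(): hands the job in; it is judged then, once.
The state is a dict: "t": time; "joint_positions": joint angles; "dq": joint speeds; "joint_torque": joint torques, N m; "ee_pos": TCP position; "tool_rot": TCP orientation; "ft_force": force on the tool from outside, world axes, zero at the start; "torque": the same for the moment, N m; "gripper_width": opening from 0.0 (shut) to 1.0 (fully open); "grip_force": force on a finger pad.
Only numpy, scipy, OpenCV 4.12 (cv2) and the standard library are available. Lean on these libraries where they do the work, as an engineer would, in place of code of your own. Each camera call takes 0.05 s, during which the arm holds its last target. There are 200 camera calls.

## Working session

There is one attempt and no reset: what is moved stays moved. The work goes in short steps, Python scripts to look and compute and a shell command to move; the robot and the scene stay as the last step left them, time stands still between calls to the robot, and variables do not carry over. Pictures are saved under pics/ and viewed, at most 10 in all, crops included, and the job is handed in when it is done.

```bash
mkdir -p pics; ls
python3 - <<'E'
from plant import status, eyes, job, manip
import cv2,numpy as np
print(status.get_state()); print(manip.grip_depth)
for n in("side","top"):
    c=eyes.capture(n); cv2.imwrite(f"pics/{n}0.png",c["color"][:,:,::-1]); print(n,c["camera_matrix"],c["R"],c["t"], -c["R"].T@c["t"])
E
```

```text
pics
{'t': 0.0, 'joint_positions': array([-1.01939407e+00,  3.85551238e-01,  6.62757635e-03, -4.96770947e-04,
       -1.19400140e+00, -2.58612754e-01]), 'dq': array([ 0.00076829, -0.00165955, -0.00042717, -0.0001065 ,  0.00050833,
       -0.00189106]), 'joint_torque': array([ 7.07798736e-04, -3.92290986e+01,  1.88407588e+01,  4.18633953e+00,
       -4.63823089e-03,  1.41138887e-06]), 'ee_pos': array([ 0.18024653, -0.59783441,  0.23022581]), 'tool_rot': array([-1.45781657e-01,  9.89316189e-01,  1.06922751e-03, -2.07202359e-04]), 'ft_force': array([ 0.41697829, -0.54095242,  0.50279366]), 'torque': array([ 0.06176818, -0.01432996, -0.02839743]), 'grip_force': 0.0, 'gripper_width': 1.0012855040291924}
0.0187
side [[432.24091571   0.         317.14359637]
 [  0.         432.24091571 197.43705499]
 [  0.           0.           1.        ]] [[-0.87242777 -0.48853437 -0.01428134]
 [-0.28111725  0.52549542 -0.80301161]
 [ 0.39980356 -0.6965549  -0.59579224]] [0.4271792  0.25857467 1.15817906] [-0.01767131  0.87954721  0.90377325]
top [[408.15587454   0.         321.78064287]
 [  0.         408.15587454 200.50103612]
 [  0.           0.           1.        ]] [[-0.00400694 -0.99994247 -0.00994979]
 [-0.99846997  0.0045494  -0.05510911]
 [ 0.05515121  0.00971375 -0.99843076]] [-0.04176432  0.52829962  1.63868979] [ 0.43694824 -0.06008319  1.66481687]
```

View pics/side0.png

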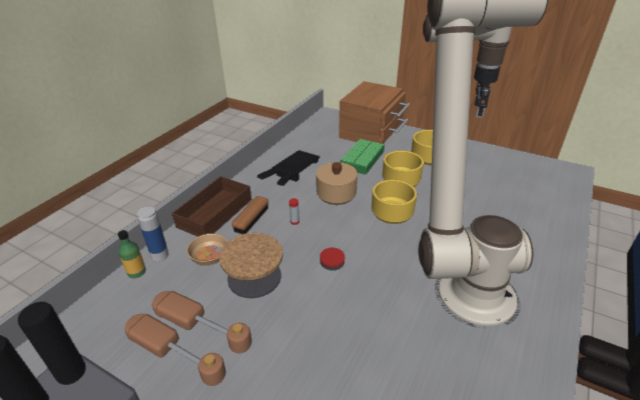

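View pics/top0.png

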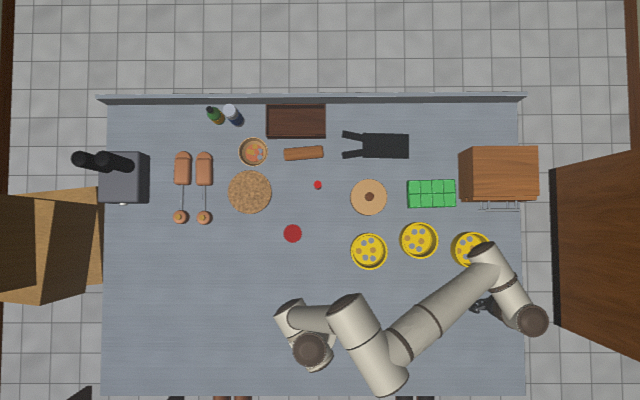

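Candidates, by top-view pixel:
- **Crock:** the tan lidded one at (369,197). Look-alikes are the open yellow ones at (369,251), (419,240) and (470,248), and the tan coin bowl at (253,151).
- **Tube:** the small red cap at (318,185), standing upright at (294,211) in the side view. Look-alikes are the polish tin at (293,233) and the can and bottle at (233,113) and (215,115).
- **Rest:** the cork disc at (249,191).

I choose the tan lidded crock, the small red-capped tube and the cork disc.

```bash
cat > h.py <<'E'
from plant import status, eyes
import cv2,numpy as np
from scipy.spatial.transform import Rotation as Ro
def ray(c,px):
    d=c["R"].T@np.linalg.solve(c["camera_matrix"],[px[0],px[1],1.]); return -c["R"].T@c["t"],d
def onz(c,px,z):
    o,d=ray(c,px); return o+d*(z-o[2])/d[2]
def tri(c1,p1,c2,p2):
    (a,u),(b,v)=ray(c1,p1),ray(c2,p2)
    s=np.linalg.lstsq(np.c_[u,-v],b-a,rcond=None)[0]; P,Q=a+s[0]*u,b+s[1]*v
    return (P+Q)/2,np.linalg.norm(P-Q)
def blob(c,lo,hi,box):  # largest HSV blob in box x0,y0,x1,y1 -> contour
    m=cv2.inRange(cv2.cvtColor(c["color"],cv2.COLOR_RGB2HSV),np.array(lo),np.array(hi))
    x0,y0,x1,y1=box; k=np.zeros_like(m); k[y0:y1,x0:x1]=m[y0:y1,x0:x1]
    k=cv2.morphologyEx(k,cv2.MORPH_CLOSE,np.ones((3,3)))
    return max(cv2.findContours(k,cv2.RETR_EXTERNAL,cv2.CHAIN_APPROX_NONE)[0],key=cv2.contourArea)
def delta(P):  # world target of TCP -> tool-axis shift, mm
    s=status.get_state(); return Ro.from_quat(s["tool_rot"]).inv().apply(np.array(P)-s["ee_pos"])*1000
E
python3 - <<'E'
from h import *
S,T=eyes.capture("side"),eyes.capture("top")
hs=lambda c,x,y:cv2.cvtColor(c["color"],cv2.COLOR_RGB2HSV)[y,x]
print("hsv",hs(T,355,197),hs(T,369,197),hs(T,249,180),hs(T,318,185),hs(S,252,250),hs(S,337,168),hs(S,320,180),hs(S,294,203))
for n,lo,hi,box,z in[("lid",(5,60,90),(25,200,255),(340,170,396,224),.093),("cork",(5,40,40),(25,220,255),(222,165,275,217),.09),("tin",(0,120,60),(12,255,255),(278,220,308,246),.023),("cap",(0,120,60),(12,255,255),(308,174,328,195),.085)]:
    k=blob(T,lo,hi,box); e=cv2.fitEllipse(k) if len(k)>4 else None
    pts=np.array([onz(T,p[0],z) for p in k])[:,:2].astype(np.float32)
    print(n,cv2.boundingRect(k),e,cv2.minEnclosingCircle(pts.reshape(-1,1,2)), onz(T,e[0],z))
k=blob(T,(0,60,20),(20,255,110),(358,186,380,208)); e=cv2.fitEllipse(k); print("knob",e,onz(T,e[0],.117))
k=blob(S,(0,120,60),(12,255,255),(285,195,302,212)); print("side cap",cv2.boundingRect(k),cv2.fitEllipse(k)[0])
k=blob(S,(5,40,40),(25,220,255),(215,225,290,290)); print("side cork",cv2.boundingRect(k),cv2.fitEllipse(k))
a=cv2.resize(S["color"][140:300,205:365],(480,480),interpolation=2);b=cv2.resize(T["color"][130:260,260:420][:, :],(480,390),interpolation=2)
cv2.imwrite("pics/crop.png",np.hstack([a[:390],b])[:,:640][:,:,::-1]); cv2.imwrite("pics/crop.png",cv2.resize(np.hstack([a,cv2.resize(b,(480,480))]),(800,400))[:,:,::-1])
E
```

```text
hsv [ 16 106 190] [ 12 124 115] [ 16 112 157] [  1 187 185] [ 15 105 151] [ 11 137  84] [ 15  95 137] [  1 184 154]
lid (350, 179, 37, 36) ((368.29815673828125, 196.72201538085938), (35.28263473510742, 36.28619384765625), 70.0960693359375) ((0.5374923348426819, -0.22455456852912903), 0.07154280692338943) [ 0.53754397 -0.22416592  0.093     ]
cork (227, 170, 45, 44) ((249.20205688476562, 191.6427764892578), (42.880592346191406, 43.26169204711914), 76.59587860107422) ((0.5590402483940125, 0.23673471808433533), 0.08603350818157196) [0.55960573 0.23642223 0.09      ]
tin (284, 225, 17, 17) ((292.1504211425781, 232.9934844970703), (16.379152297973633, 16.432233810424805), 169.076171875) ((0.3975609838962555, 0.07598288357257843), 0.03463636711239815) [0.39755487 0.07535722 0.023     ]
cap (314, 181, 7, 7) ((317.2480773925781, 184.0936737060547), (6.119490146636963, 6.690896987915039), 28.064376831054688) ((0.5885201096534729, -0.026395754888653755), 0.014137431979179382) [ 0.58814579 -0.02735585  0.085     ]
knob ((369.1513366699219, 196.27110290527344), (6.899421691894531, 7.698899269104004), 24.23057746887207) [ 0.537708   -0.22491327  0.117     ]
side cap (289, 198, 9, 9) (293.2386474609375, 202.2040252685547)
side cork (215, 225, 68, 56) ((246.72743225097656, 252.9349365234375), (51.39567184448242, 71.6284408569336), 109.86689758300781)
```

View pics/crop.png

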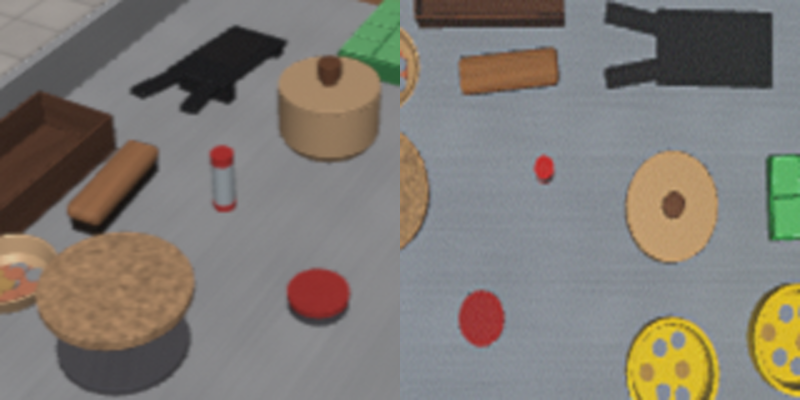

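The crop confirms it: a tan crock with a brown knob, a clear upright tube with red caps, and the cork disc on a dark foot.

Run:
```python
from h import *
S,T=eyes.capture("side"),eyes.capture("top")
print("cork",tri(S,(251.5,255.5),T,(249.2,191.6)),"cap",tri(S,(293.7,202.0),T,(317.3,184.1)), onz(S,(293.7,202.0),.085))
print(delta((.5377,-.2245,.200)))
```

```text
cork (array([0.55944117, 0.2367329 , 0.08615126]), np.float64(0.001498198886434247)) cap (array([ 0.58858295, -0.02746206,  0.08004179]), np.float64(2.658921107800409e-05)) [ 0.58492145 -0.02200776  0.085     ]
[-449.97941264  254.65815765   31.10969246]
```

```bash
python3 -m crank '[{"x":-52,"y":28,"z":4},{"x":-104,"y":57,"z":7},{"x":-156,"y":86,"z":11},{"x":-208,"y":115,"z":15},{"x":-260,"y":145,"z":18}]' -1; python3 -m crank '[{"x":-50,"y":28,"z":4},{"x":-100,"y":57,"z":8},{"x":-150,"y":86,"z":11},{"x":-190,"y":110,"z":13},{"x":-190,"y":110,"z":13}]'; python3 -c "
from h import *
print(delta((.5377,-.2245,.1)),status.get_state()['tool_rot'],status.get_state()['joint_positions'])"
```

```text
[-449.9847151   254.58873136  131.10966822] [-1.45867540e-01  9.89304068e-01  3.39551281e-04 -7.68639324e-05] [-1.01937474e+00  3.85000796e-01  7.50863870e-03 -1.35839144e-04
 -1.19398891e+00 -2.58591868e-01]invalid input at $[0]: expected keys x, y, z, spin
invalid input at $[0]: expected keys x, y, z, spin
```

All four keys are needed in each row.

```bash
python3 -m crank '[{"x":-52,"y":28,"z":4,"spin":0},{"x":-104,"y":57,"z":7,"spin":0},{"x":-156,"y":86,"z":11,"spin":0},{"x":-208,"y":115,"z":15,"spin":0},{"x":-260,"y":145,"z":18,"spin":0}]' -1; python3 -m crank '[{"x":-50,"y":28,"z":4,"spin":0},{"x":-100,"y":57,"z":8,"spin":0},{"x":-150,"y":86,"z":11,"spin":0},{"x":-190,"y":110,"z":13,"spin":0},{"x":-190,"y":110,"z":13,"spin":0}]'; python3 -c "
from h import *
print(delta((.5377,-.2245,.1)),status.get_state()['tool_rot'],status.get_state()['joint_positions'])"
```

```text
t: 0.92
ee_pos: [0.3886, -0.383, 0.2133]
tool_rot: [-0.146, 0.989, -0.0, 0.0]
ft_force: [0.1, -0.0, 0.4]
gripper_width: 0.997
grip_force: 0.0
t: 1.55
ee_pos: [0.5395, -0.222, 0.1998]
tool_rot: [-0.148, 0.989, 0.0, -0.0]
ft_force: [-0.5, 0.9, -0.6]
gripper_width: 1.0
grip_force: 0.0
[ 2.39474813 -1.90556023 99.75606988] [-1.47991363e-01  9.88988639e-01  1.22133666e-04 -1.13828607e-04] [-1.13009653e-01  3.38572419e-01 -1.44551020e-01 -1.99952255e-04
 -1.08795597e+00 -1.16061988e+00]
```

```bash
python3 -m crank '[{"x":0,"y":0,"z":25,"spin":0},{"x":1,"y":0,"z":50,"spin":0},{"x":1,"y":0,"z":65,"spin":0},{"x":1,"y":0,"z":65,"spin":0}]'
python3 - <<'E'
from h import *
print(delta((.5377,-.2245,.1)))
S=eyes.capture("side"); cv2.imwrite("pics/s1.png",cv2.resize(S["color"][100:220,260:420],(800,600),interpolation=2)[:,:,::-1])
E
```

```text
t: 2.05
ee_pos: [0.5358, -0.225, 0.1344]
tool_rot: [-0.146, 0.989, 0.0, -0.001]
ft_force: [0.3, 0.1, -0.5]
gripper_width: 0.999
grip_force: 0.0
[-2.03811612 -0.05420094 34.41184457]
```

View pics/s1.png

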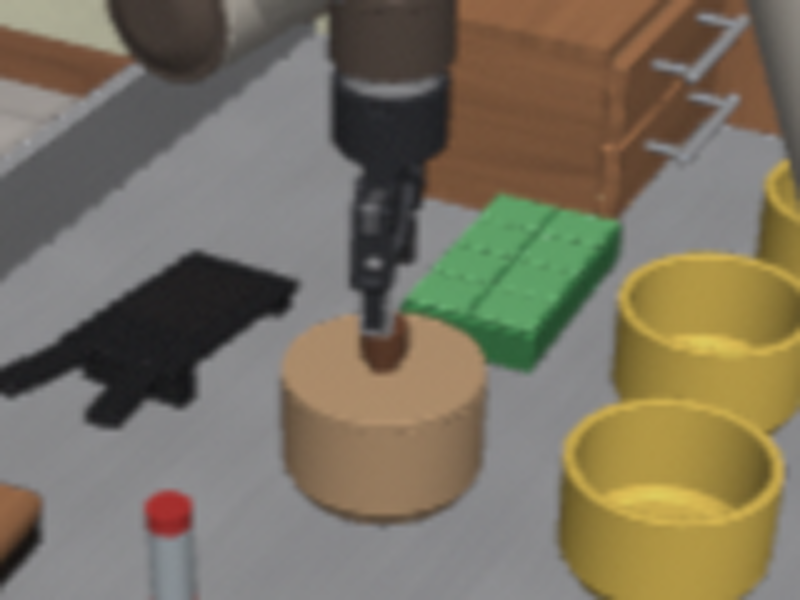

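The near finger at crop (378,310) is in line with the knob at (385,345), so I'll descend and close.

```bash
python3 -m crank '[{"x":-1,"y":0,"z":15,"spin":0},{"x":-2,"y":0,"z":28,"spin":0},{"x":-2,"y":0,"z":34,"spin":0},{"x":-2,"y":0,"z":34,"spin":0}]'; python3 -m crank '[{"x":0,"y":0,"z":0,"spin":0},{"x":0,"y":0,"z":0,"spin":0},{"x":0,"y":0,"z":0,"spin":0},{"x":0,"y":0,"z":0,"spin":0},{"x":0,"y":0,"z":0,"spin":0}]' 1;python3 -m crank '[{"x":0,"y":0,"z":0,"spin":0},{"x":0,"y":0,"z":0,"spin":0},{"x":0,"y":0,"z":0,"spin":0}]'
```

```text
t: 2.6
ee_pos: [0.5383, -0.224, 0.1006]
tool_rot: [-0.146, 0.989, 0.0, -0.001]
ft_force: [-0.2, -0.0, -0.2]
gripper_width: 1.001
grip_force: 0.0
t: 3.22
ee_pos: [0.5391, -0.2243, 0.102]
tool_rot: [-0.146, 0.989, -0.0, 0.001]
ft_force: [-0.4, -0.8, 4.3]
gripper_width: 0.378
grip_force: 60.0
t: 3.6
ee_pos: [0.5391, -0.2243, 0.102]
tool_rot: [-0.146, 0.989, -0.0, 0.001]
ft_force: [-0.8, -0.8, 6.3]
gripper_width: 0.383
grip_force: 60.1
```

```bash
python3 -m crank '[{"x":0,"y":0,"z":-6,"spin":0},{"x":0,"y":0,"z":-16,"spin":0},{"x":0,"y":0,"z":-30,"spin":0},{"x":0,"y":0,"z":-50,"spin":0},{"x":0,"y":0,"z":-75,"spin":0}]'; python3 -m crank '[{"x":0,"y":0,"z":-10,"spin":0},{"x":0,"y":0,"z":-15,"spin":0},{"x":0,"y":0,"z":-15,"spin":0}]'
python3 - <<'E'
from h import *
print(delta((.5594,.2367,.19)),status.get_state()['joint_positions'])
S=eyes.capture("side"); cv2.imwrite("pics/s2.png",cv2.resize(S["color"][80:220,240:440],(800,560),interpolation=2)[:,:,::-1])
E
```

```text
t: 4.22
ee_pos: [0.5382, -0.2239, 0.177]
tool_rot: [-0.146, 0.989, 0.0, -0.001]
ft_force: [-0.3, 0.6, -3.4]
gripper_width: 0.375
grip_force: 59.9
t: 4.6
ee_pos: [0.5383, -0.2239, 0.1909]
tool_rot: [-0.146, 0.989, 0.0, -0.0]
ft_force: [0.6, 0.8, -4.0]
gripper_width: 0.375
grip_force: 59.9
[-153.06862151  434.93304856    1.10548483] [-1.16687558e-01  3.45735700e-01 -1.57412999e-01 -3.63764673e-04
 -1.06835414e+00 -1.16127231e+00]
```

View pics/s2.png

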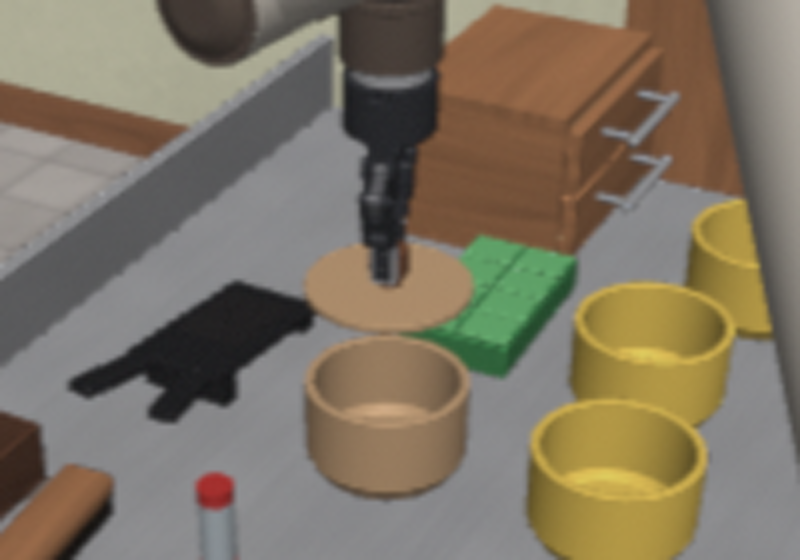

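The lid is held level and clear, and the open crock has stayed in place. Next I'll carry the lid to the rest.

```bash
python3 -m crank '[{"x":-6,"y":17,"z":0,"spin":0},{"x":-18,"y":51,"z":0,"spin":0},{"x":-33,"y":94,"z":0,"spin":0},{"x":-48,"y":136,"z":0,"spin":0},{"x":-63,"y":179,"z":0,"spin":0}]'; python3 -m crank '[{"x":-15,"y":43,"z":0,"spin":0},{"x":-30,"y":86,"z":0,"spin":0},{"x":-45,"y":128,"z":0,"spin":0},{"x":-60,"y":170,"z":0,"spin":0},{"x":-72,"y":204,"z":0,"spin":0}]';python3 -m crank '[{"x":-10,"y":30,"z":0,"spin":0},{"x":-18,"y":52,"z":0,"spin":0},{"x":-18,"y":52,"z":0,"spin":0},{"x":-18,"y":52,"z":0,"spin":0}]'
python3 - <<'E'
from h import *
print(delta((.5594,.2367,.14)),status.get_state()['joint_positions'])
E
```

```text
t: 5.28
ee_pos: [0.5468, -0.0324, 0.1907]
tool_rot: [-0.146, 0.989, 0.0, -0.0]
ft_force: [0.4, -0.7, -4.5]
gripper_width: 0.377
grip_force: 60.2
t: 5.9
ee_pos: [0.5565, 0.184, 0.1906]
tool_rot: [-0.147, 0.989, -0.0, -0.001]
ft_force: [0.4, -1.0, -3.6]
gripper_width: 0.376
grip_force: 60.1
t: 6.4
ee_pos: [0.5591, 0.2362, 0.1909]
tool_rot: [-0.146, 0.989, -0.0, -0.001]
ft_force: [-0.0, -0.1, -4.9]
gripper_width: 0.376
grip_force: 60.2
[-0.46338935  0.44948042 50.92773765] [ 6.66050243e-01  3.85096878e-01 -9.68130889e-02 -4.93174829e-05
 -1.09022214e+00 -1.94420685e+00]
```

```bash
python3 -m crank '[{"x":0,"y":0,"z":12,"spin":0},{"x":0,"y":0,"z":26,"spin":0},{"x":0,"y":0,"z":38,"spin":0},{"x":0,"y":0,"z":46,"spin":0},{"x":0,"y":0,"z":50,"spin":0}]'; python3 -m crank '[{"x":0,"y":0,"z":1,"spin":0},{"x":0,"y":0,"z":2,"spin":0},{"x":0,"y":0,"z":3,"spin":0},{"x":0,"y":0,"z":4,"spin":0},{"x":0,"y":0,"z":5,"spin":0}]';python3 -m crank '[{"x":0,"y":0,"z":1,"spin":0},{"x":0,"y":0,"z":2,"spin":0},{"x":0,"y":0,"z":3,"spin":0},{"x":0,"y":0,"z":4,"spin":0},{"x":0,"y":0,"z":5,"spin":0}]'
python3 - <<'E'
from h import *
S=eyes.capture("side"); cv2.imwrite("pics/s3.png",cv2.resize(S["color"][160:300,180:380],(800,560),interpolation=2)[:,:,::-1])
E
```

```text
t: 7.02
ee_pos: [0.5594, 0.2364, 0.1405]
tool_rot: [-0.146, 0.989, -0.0, -0.0]
ft_force: [0.1, 0.5, -2.9]
gripper_width: 0.377
grip_force: 60.2
t: 7.65
ee_pos: [0.5596, 0.2366, 0.1364]
tool_rot: [-0.146, 0.989, 0.0, 0.0]
ft_force: [-0.4, 0.6, -3.7]
gripper_width: 0.378
grip_force: 60.2
t: 8.28
ee_pos: [0.5596, 0.2366, 0.1312]
tool_rot: [-0.146, 0.989, -0.0, -0.0]
ft_force: [-0.8, -0.0, -3.4]
gripper_width: 0.379
grip_force: 60.2
```

View pics/s3.png

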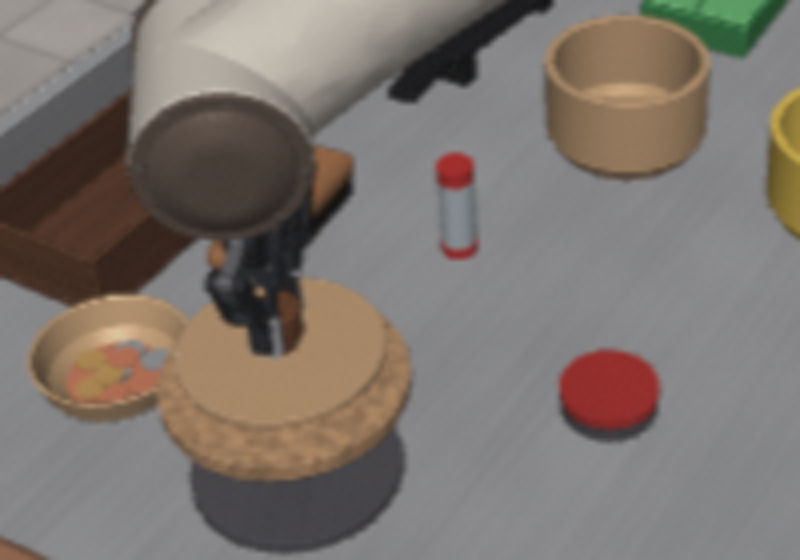

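The lid, at (282,350) in the crop, hovers level over the cork, and the crock and tube are undisturbed. I'll ease it down until it touches.

```bash
for i in 1 2; do :; done; python3 -m crank '[{"x":0,"y":0,"z":1,"spin":0},{"x":0,"y":0,"z":2,"spin":0},{"x":0,"y":0,"z":3,"spin":0},{"x":0,"y":0,"z":4,"spin":0},{"x":0,"y":0,"z":5,"spin":0}]' | grep -E "ee_pos|ft_f"; python3 -m crank '[{"x":0,"y":0,"z":1,"spin":0},{"x":0,"y":0,"z":2,"spin":0},{"x":0,"y":0,"z":3,"spin":0},{"x":0,"y":0,"z":3,"spin":0}]' | grep -E "ee_pos|ft_f"
```

```text
ee_pos: [0.5596, 0.2366, 0.1263]
ft_force: [0.7, 0.3, -3.2]
ee_pos: [0.5595, 0.2366, 0.1232]
ft_force: [0.8, -0.1, -4.2]
```

```bash
python3 -m crank '[{"x":0,"y":0,"z":0,"spin":0}]' | grep -E "ee_pos|ft_f"
```

```text
ee_pos: [0.5596, 0.2366, 0.1234]
ft_force: [0.1, -0.7, -3.1]
```

```bash
python3 -m crank '[{"x":0,"y":0,"z":1,"spin":0},{"x":0,"y":0,"z":2,"spin":0},{"x":0,"y":0,"z":3,"spin":0},{"x":0,"y":0,"z":4,"spin":0},{"x":0,"y":0,"z":4,"spin":0}]' | grep -E "ee_pos|ft_f"
```

```text
ee_pos: [0.5596, 0.2366, 0.1197]
ft_force: [-1.1, -0.5, -0.7]
```

```bash
python3 -m crank '[{"x":0,"y":0,"z":1,"spin":0},{"x":0,"y":0,"z":2,"spin":0},{"x":0,"y":0,"z":3,"spin":0},{"x":0,"y":0,"z":3,"spin":0}]' | grep -E "ee_pos|ft_f"
```

```text
ee_pos: [0.5596, 0.2366, 0.1171]
ft_force: [-4.1, -0.9, 5.8]
```

The force has gone from −3.5 to +5.8 N, so the cork carries the lid with about 9 N. I'll back off slightly, hold, then release.

```bash
python3 -m crank '[{"x":0,"y":0,"z":0,"spin":0},{"x":0,"y":0,"z":0,"spin":0},{"x":0,"y":0,"z":-1,"spin":0},{"x":0,"y":0,"z":-1.5,"spin":0},{"x":0,"y":0,"z":-1.5,"spin":0}]' | grep -E "ee_pos|ft_f";  python3 -m crank '[{"x":0,"y":0,"z":0,"spin":0},{"x":0,"y":0,"z":0,"spin":0},{"x":0,"y":0,"z":0,"spin":0},{"x":0,"y":0,"z":0,"spin":0},{"x":0,"y":0,"z":0,"spin":0}]' -1; python3 -m crank '[{"x":0,"y":0,"z":-5,"spin":0},{"x":0,"y":0,"z":-20,"spin":0},{"x":0,"y":0,"z":-50,"spin":0},{"x":0,"y":0,"z":-80,"spin":0},{"x":0,"y":0,"z":-80,"spin":0}]' | grep -E "ee_pos|ft_f"
python3 -c "
from h import *
print(delta((.5885,-.0273,.18)))
for n in ('side','top'): cv2.imwrite(f'pics/{n}4.png',eyes.capture(n)['color'][:,:,::-1])"
```

```text
ee_pos: [0.5596, 0.2366, 0.1179]
ft_force: [-3.1, 0.2, 3.4]
t: 11.95
ee_pos: [0.5596, 0.2366, 0.1178]
tool_rot: [-0.146, 0.989, 0.0, 0.0]
ft_force: [0.6, -0.9, 0.9]
gripper_width: 0.995
grip_force: 0.0
ee_pos: [0.5612, 0.2376, 0.2021]
ft_force: [-0.9, 1.4, -0.2]
[  50.66341603 -261.49890267   21.21741473]
```

View pics/side4.png

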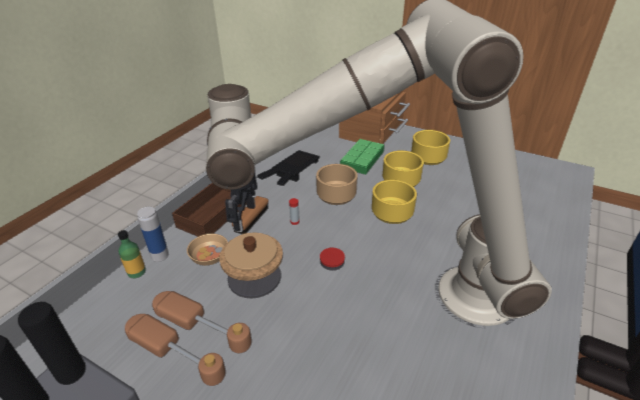

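The lid sits centred on the cork at (252,255), knob up, and nothing else has moved. Now for the tube.

```bash
python3 -m crank '[{"x":9,"y":-45,"z":0,"spin":0},{"x":19,"y":-100,"z":0,"spin":0},{"x":30,"y":-155,"z":0,"spin":0},{"x":40,"y":-208,"z":0,"spin":0},{"x":47,"y":-245,"z":0,"spin":0}]' -1|grep ee_; python3 -m crank '[{"x":3,"y":-15,"z":10,"spin":0},{"x":3,"y":-15,"z":35,"spin":0},{"x":3,"y":-15,"z":65,"spin":0},{"x":3,"y":-15,"z":70,"spin":0},{"x":3,"y":-15,"z":70,"spin":0}]'|grep ee_; python3 -c "
from h import *
print(delta((.5885,-.0273,.048)))
c=eyes.capture('side')['color'];cv2.imwrite('pics/s5.png',cv2.resize(c[130:250,220:380],(800,600),interpolation=2)[:,:,::-1])"
```

```text
ee_pos: [0.5845, -0.0138, 0.1967]
ee_pos: [0.5868, -0.0264, 0.1276]
[-1.42951047 -1.3414471  79.62492212]
```

View pics/s5.png

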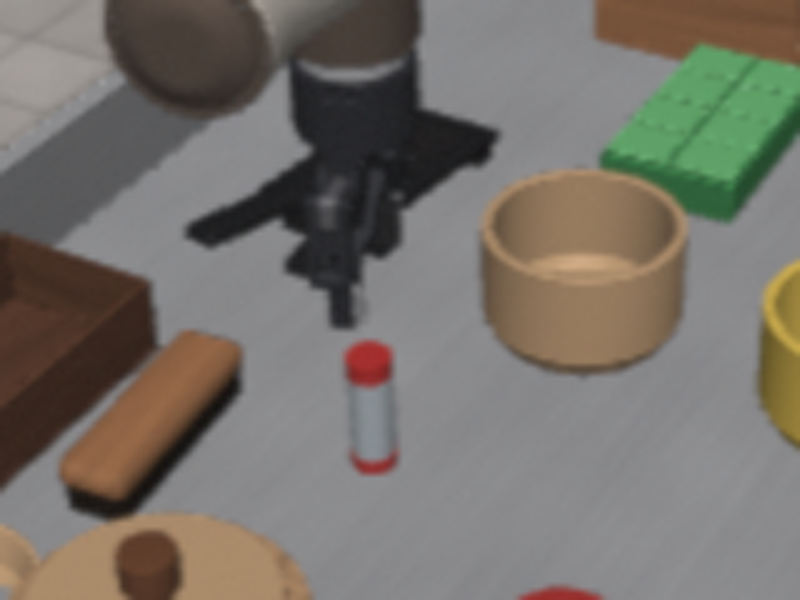

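The fingers straddle the tube's axis: the crop midpoint is about (364,287) above the cap at (369,362). I'll descend and grip.

```bash
python3 -m crank '[{"x":-1,"y":-1,"z":20,"spin":0},{"x":-1,"y":-1,"z":45,"spin":0},{"x":-1,"y":-1,"z":68,"spin":0},{"x":-1,"y":-1,"z":78,"spin":0},{"x":-1,"y":-1,"z":78,"spin":0}]'|grep -E "ee_|ft_"; python3 -m crank '[{"x":0,"y":0,"z":0,"spin":0},{"x":0,"y":0,"z":0,"spin":0},{"x":0,"y":0,"z":0,"spin":0},{"x":0,"y":0,"z":0,"spin":0},{"x":0,"y":0,"z":0,"spin":0}]' 1;python3 -m crank '[{"x":0,"y":0,"z":0,"spin":0},{"x":0,"y":0,"z":-5,"spin":0},{"x":0,"y":0,"z":-25,"spin":0},{"x":0,"y":0,"z":-65,"spin":0},{"x":0,"y":0,"z":-120,"spin":0}]'; python3 -c "
from h import *
print(delta((.5377,-.2245,.18)))
c=eyes.capture('side')['color'];cv2.imwrite('pics/s6.png',cv2.resize(c[100:220,220:380],(800,600),interpolation=2)[:,:,::-1])"
```

```text
ee_pos: [0.5883, -0.0273, 0.0501]
ft_force: [-1.2, 0.3, 0.4]
t: 15.22
ee_pos: [0.5886, -0.0274, 0.0506]
tool_rot: [-0.146, 0.989, -0.0, 0.001]
ft_force: [0.0, -0.3, 5.3]
gripper_width: 0.334
grip_force: 59.1
t: 15.85
ee_pos: [0.5861, -0.0276, 0.1685]
tool_rot: [-0.146, 0.989, 0.0, -0.003]
ft_force: [1.3, 0.1, -1.4]
gripper_width: 0.338
grip_force: 59.3
[ 103.1344146  -174.64314758  -11.06924584]
```

View pics/s6.png

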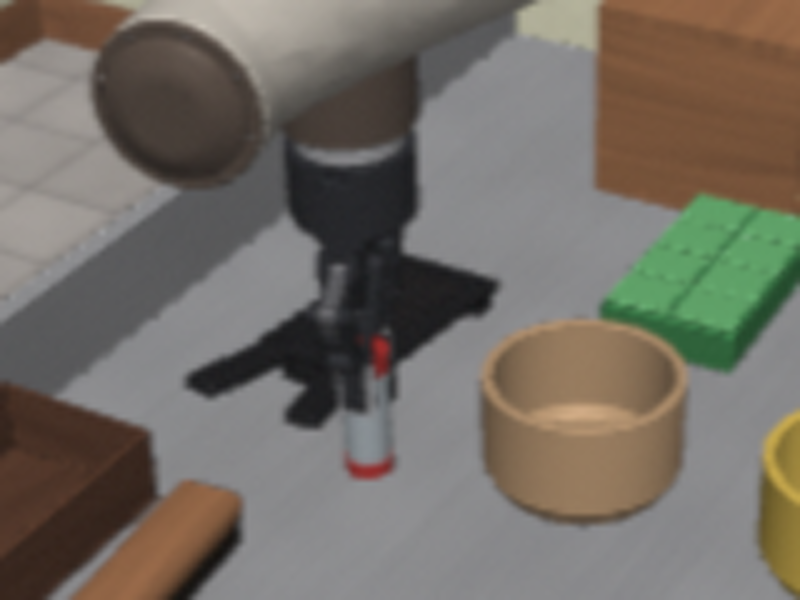

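The tube is held upright. I'll move it over the crock, whose axis is at (0.538, −0.2245).

```bash
python3 -m crank '[{"x":12,"y":-20,"z":0,"spin":0},{"x":37,"y":-63,"z":0,"spin":0},{"x":62,"y":-106,"z":0,"spin":0},{"x":86,"y":-147,"z":0,"spin":0},{"x":102,"y":-174,"z":0,"spin":0}]'|grep -E "ee_|ft_"; python3 -m crank '[{"x":0,"y":0,"z":0,"spin":0},{"x":0,"y":0,"z":15,"spin":0},{"x":0,"y":0,"z":45,"spin":0},{"x":0,"y":0,"z":75,"spin":0},{"x":0,"y":0,"z":95,"spin":0}]'|grep -E "ee_|ft_"; python3 -m crank '[{"x":0,"y":0,"z":2,"spin":0},{"x":0,"y":0,"z":4,"spin":0},{"x":0,"y":0,"z":6,"spin":0},{"x":0,"y":0,"z":6,"spin":0}]'
```

```text
ee_pos: [0.5378, -0.2256, 0.1675]
ft_force: [1.1, 0.8, -1.9]
ee_pos: [0.539, -0.222, 0.0716]
ft_force: [0.1, -0.1, -1.0]
t: 17.65
ee_pos: [0.5408, -0.2234, 0.0694]
tool_rot: [-0.146, 0.989, -0.0, 0.001]
ft_force: [0.9, -0.4, -0.6]
gripper_width: 0.333
grip_force: 59.5
```

```bash
python3 -m crank '[{"x":0,"y":0,"z":1,"spin":0},{"x":0,"y":0,"z":2,"spin":0},{"x":0,"y":0,"z":3,"spin":0},{"x":0,"y":0,"z":4,"spin":0},{"x":0,"y":0,"z":4,"spin":0}]'|grep -E "ee_|ft_"
```

```text
ee_pos: [0.5405, -0.2235, 0.0647]
ft_force: [-0.5, -0.1, -1.2]
```

```bash
python3 -m crank '[{"x":0,"y":0,"z":1,"spin":0},{"x":0,"y":0,"z":2,"spin":0},{"x":0,"y":0,"z":3,"spin":0},{"x":0,"y":0,"z":3,"spin":0}]'|grep -E "ee_|ft_"
```

```text
ee_pos: [0.5405, -0.2235, 0.0617]
ft_force: [0.7, 0.5, -2.0]
```

```bash
python3 -m crank '[{"x":0,"y":0,"z":1,"spin":0},{"x":0,"y":0,"z":2,"spin":0},{"x":0,"y":0,"z":3,"spin":0},{"x":0,"y":0,"z":3,"spin":0},{"x":0,"y":0,"z":3,"spin":0}]'|grep -E "ee_|ft_|grip"
```

```text
ee_pos: [0.5405, -0.2235, 0.0588]
ft_force: [-0.6, -0.5, -0.9]
gripper_width: 0.336
grip_force: 59.5
```

```bash
python3 -m crank '[{"x":0,"y":0,"z":0.5,"spin":0},{"x":0,"y":0,"z":1,"spin":0},{"x":0,"y":0,"z":1,"spin":0}]'|grep -E "ee_|ft_|grip"
```

```text
ee_pos: [0.5407, -0.2235, 0.0586]
ft_force: [-3.1, 0.4, 5.8]
gripper_width: 0.335
grip_force: 60.0
```

The tube has touched the bottom (+5.8 N against −1.5 N hanging). I'll hold, open partway and withdraw.

```bash
python3 -m crank '[{"x":0,"y":0,"z":0,"spin":0},{"x":0,"y":0,"z":0,"spin":0},{"x":0,"y":0,"z":0,"spin":0}]'|grep -E "ee_|ft_"; python3 -m crank '[{"x":0,"y":0,"z":0,"spin":0},{"x":0,"y":0,"z":0,"spin":0},{"x":0,"y":0,"z":0,"spin":0},{"x":0,"y":0,"z":0,"spin":0}]' -0.2; python3 -m crank '[{"x":0,"y":0,"z":-5,"spin":0},{"x":0,"y":0,"z":-25,"spin":0},{"x":0,"y":0,"z":-65,"spin":0},{"x":0,"y":0,"z":-120,"spin":0},{"x":0,"y":0,"z":-170,"spin":0}]'|grep -E "ee_|ft_"; python3 -m crank '[{"x":0,"y":0,"z":-20,"spin":0},{"x":0,"y":0,"z":-20,"spin":0},{"x":0,"y":0,"z":-20,"spin":0},{"x":0,"y":0,"z":-20,"spin":0}]'|grep -E "ee_|ft_"
python3 -c "
from h import *
c=eyes.capture('side')['color'];cv2.imwrite('pics/s7.png',cv2.resize(c[130:310,180:420],(800,600),interpolation=2)[:,:,::-1])"
```

```text
ee_pos: [0.5407, -0.2235, 0.0586]
ft_force: [-2.1, 1.4, 5.6]
t: 20.65
ee_pos: [0.5405, -0.2235, 0.0577]
tool_rot: [-0.146, 0.989, 0.0, -0.0]
ft_force: [0.3, -0.5, 0.4]
gripper_width: 0.597
grip_force: 0.0
ee_pos: [0.5405, -0.2235, 0.2302]
ft_force: [0.8, -0.4, -0.6]
ee_pos: [0.5398, -0.2233, 0.2461]
ft_force: [-0.4, -0.1, -0.3]
```

View pics/s7.png

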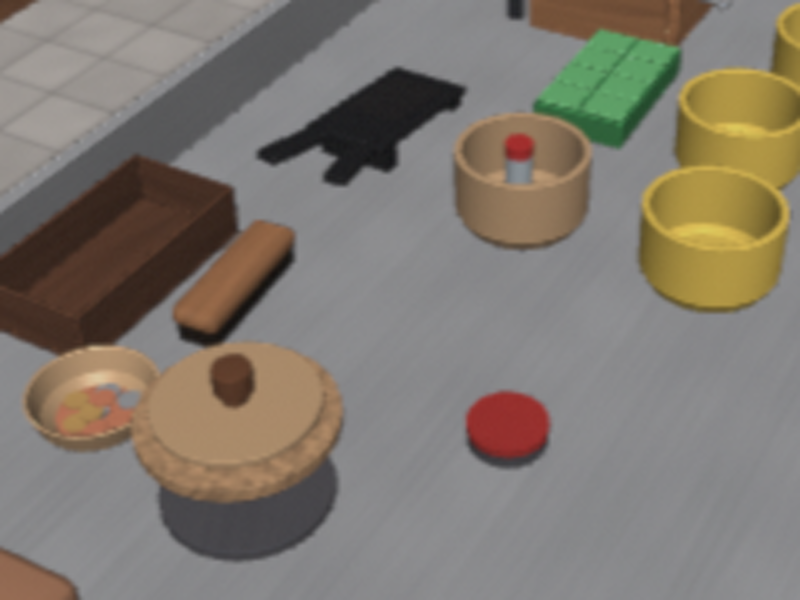

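The tube stands in the crock at (519,165), the lid is level and centred on the cork at (237,400), and the gripper is clear. I'll hand the job in.

```bash
python3 -c "
from plant import job
print(job.sign_off())"
```

```text
the job is handed in; nothing more can be done
None
```

The job is handed in at about 21 s of the 64 s allowed: the lid sits level and centred on the cork, the coin tube stands in the open crock, and nothing else was seen to move; the sign-off returned no verdict.

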